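Free a sample tube from a jammed reader with the release pin

TASK

The reader's drawer has jammed shut with a sample tube inside: push the thin release pin straight into the small hole in the reader's front until the hidden latch trips and the drawer springs out, then draw the pin out and lay it back down flat on the table. Take the tube out of the drawer and gently lay it on its side in the kidney dish, leaving the drawer open. Do not use the thick pusher that has the same handle, and leave it, the spray bottle, the saline bottle and the carton where they are.

Things in the scene. Friction and masses are not known exactly. Their poses are not given: they have to be found in the camera images.
- reader: white box-shaped sample reader, fixed, 150 (x) x 176 (y) x 72 (z) mm, black display, three round keys and vents on its top; origin: centre of its underside; -x is its front face (75 mm from the origin), with the flush drawer front, which has no handle, on the +y side (left) and the access hole 60 mm to the -y side (right)
- hole (a point): centre of the mouth of the round 10 mm access hole in the reader's front (thin steel ring round it), 45 mm above the table; axes as the reader's: the pin goes in level, along +x. The plate is 5 mm thick, hollow behind. The latch plate stands 45 mm behind the face; it trips when pushed 6 mm further (about 5 N), stops after 13 mm and springs back when the pin leaves; the drawer stays out
- drawer (a joint): how far the drawer is out, m: 0 latched shut, 0.115 fully out. Once tripped, a spring (3 N, at the end 1 N) slides it out to the reader's -x in about 1 s. 98 mm wide, its middle 32 mm to the reader's +y side; inside 90 mm wide (y), 110 mm long (x), inner floor 10 mm above the table, side walls up to 28 mm, front up to 48.5 mm above the table
- drawer_well (a point): middle of the drawer's inner floor, 10 mm above the table; moves with the drawer; axes as the reader's. Two pairs of low cheeks (9 mm high, 23 mm between them) hold the tube's sides, 30 to 46 mm before and behind this point; the middle 60 mm is free for fingers
- tube_mid (a point): middle of the sample tube (white screw cap, 94 mm long, barrel 16 mm, cap 19 mm thick and 20 mm long), lying in the drawer along the reader's x with its cap to +x; its own z axis runs along the tube from foot to cap. Its middle lies about 9 mm above whatever floor it lies on. About 20 g
- pin_handle (a point): middle of the release pin's handle: grey, ribbed, 62 x 14 x 14 mm, lying on the table (middle 7 mm up); +x runs along the pin from handle to tip, z up. The whole pin is 150 mm long, about 50 g; 88 mm of steel rod, 4 mm thick, sticks out of the handle
- pin_tip (a point): tip of the pin's 4 mm rod, on the pin's axis, 119 mm in +x from the middle of its handle
- pusher_handle (a point): middle of the handle of the look-alike pusher: same handle and length, but its rod is 12 mm thick and does not fit the hole; lies on the table beside the pin, either one may be on the left; not to be used or moved
- dish_mid (a point): steel kidney dish, 108 (x) x 218 (y) x 37 (z) mm, loose, open on top: its middle, on its inner floor 4 mm above the table; y along its length, concave wall on -x, convex one on +x. Clear space at its middle: x = -31 to +45 mm, at y = +-47 mm: x = -31 to +28 mm; a tube laid along y at x = +3 mm lies free
- spray: white spray bottle, 60 mm round, 190 mm tall, standing to the right of the reader; origin: centre of its foot. Bystander
- saline: white bottle with a screw cap, 48 mm round, 104 mm tall, standing to the left of the reader; origin: centre of its foot. Bystander
- box_of_tips: small carton, 46 x 85 x 60 mm, on the table to the right of the pin and the pusher; origin: centre of its underside. Bystander
- tube: the same sample tube: origin at the centre of its foot end, z along it to the cap
- pin: the same release pin: origin on its underside, half-way along its 150 mm
Not all that is in view belongs to the job. What is shaped like the pin but yellow is not meant.

How it is judged:
On the way, in this order (a step that is already met when the one before it is completed fails the run):
1. the drawer springs out (more than 20 mm) while the pin's tip is in the access hole, more than 20 mm deep (value of joint drawer above 0.02 m and x of pin_tip in the frame of hole between 0.02 and 0.075 m and y of pin_tip in the frame of hole between -0.03 and 0.03 m), for 0.04 s.
2. the pin is out again and lies flat on the table (height (world z) of pin_handle below 0.01 m and height (world z) of pin_tip below 0.02 m and contact force between the fingers and pin below 0.05 N), for 0.1 s.
At the end, for the whole second after the job is handed in: Drawer open more than 100 mm; tube on its side (within 20 degrees of level) inside the kidney dish, its middle under 20 mm above the dish floor; pin flat on the table (handle middle under 10 mm, tip under 20 mm high); tube and pin at rest, dish level (value of joint drawer above 0.1 m and x of tube_mid in the frame of dish_mid between -0.04 and 0.05 m and y of tube_mid in the frame of dish_mid between -0.085 and 0.085 m and z of tube_mid in the frame of dish_mid below 0.02 m and angle between tube_mid's own z axis and vertical above 1.2 rad and linear speed of each of tube, pin below 0.03 m/s and height (world z) of pin_handle below 0.01 m and height (world z) of pin_tip below 0.02 m and angle between dish_mid's own z axis and vertical below 0.1 rad); the robot touches nothing.
It fails at once if the spray bottle is moved more than 30 mm or tipped (distance of spray from where it was at the start of the episode above 0.03 m or angle between spray's own z axis and vertical above 0.35 rad).
It fails at once if the saline bottle is moved more than 30 mm or tipped (distance of saline from where it was at the start of the episode above 0.03 m or angle between saline's own z axis and vertical above 0.35 rad).
It fails at once if the carton is moved more than 30 mm or tipped (distance of box_of_tips from where it was at the start of the episode above 0.03 m or angle between box_of_tips's own z axis and vertical above 0.35 rad).
It fails at once if the thick pusher is moved more than 30 mm (distance of pusher_handle from where it was at the start of the episode above 0.03 m).
It fails at once if the tube is dropped (falls free faster than 0.8 m/s, from some 30 mm) (linear speed of tube above 0.8 m/s and contact force between the fingers and tube below 0.01 N).
It also fails if it takes over 72 s, if anything falls off the work surface, if the arm or the gripper's body presses on something with over 40 N, if the wrist force passes 120 N, or if a joint passes its speed limit or range.

ROBOT

A 7-joint arm with a two-finger parallel gripper is mounted at the origin on a cart in front of the work surface, level with it; the furniture and walls round the work are solid. World frame = base frame: x ahead of the robot, y to its left, z up, the work surface at z = 0. Lengths are in m, angles in rad, forces in N, time in s.
With the tool pointing down it reaches from about 0.425 to 0.925 m from the base axis. Payload 6.8 kg.
Tool frame: the origin (TCP) lies on the front face of the gripper's body, between the roots of the fingers; the fingertips stand 73 mm ahead of it and the grasp point (between the pads) lies 54 mm ahead of it (env.nose_length is the distance from the TCP to the fingertips, in m); z points along the fingers, y is the line along which they close (so a half turn about z gives the same grasp; the last joint's range is limited). The gripper opens to 85 mm and grips with 20 to 120 N. Pads are 22 mm wide; open, the fingers measure 114 mm over their backs; the gripper's body (76 mm by 85 mm) begins 54 mm behind the grasp point. The pads swing forward as they close: fully open they stand 13 mm farther back than shut.
Start: joints at [-1.411, 0.477, 0.022, 1.555, -0.011, 1.109, -0.083], TCP at [0.179, 0.651, 0.304] pointing down, gripper open.
Joint ranges: [-2.96, 2.96], [-0.34, 2.1], [-1.41, 1.46], [0.24, 2.44], [-1.37, 4.51], [0.17, 1.92], [-2.96, 2.96]. Speed limits (rad/s): [2.39, 2.39, 3.14, 3.14, 3.14, 3.14, 3.14].

INTERFACE

Orientations are given as a unit quaternion [w, x, y, z].
In Python, from cell import env, kin, camera, calibration, job gives the robot as it stands. The module is installed in compiled form; this text tells all that it offers. Calls block until the motion is done:
- env.reach(position, orientation): joint-space move of the TCP to a pose.
- env.movel(position, velocity=0.15, rot=None, stop_force=None): straight line of the TCP; rot=None keeps the orientation; velocity is the mean speed in m/s. With stop_force (N) it stops when the force on the tool has changed by that much, and returns True; else False.
- env.goto_joints(angles): joint-space move.
- env.grip(opening, f_grip=None): finger opening in m; f_grip is the grip in N (None keeps the last); returns when the fingers have stopped.
- env.dwell(seconds).
- kin.inverse_kinematics(position, orientation): joint angles nearest the present ones, or None.
- env.get_state(): the state.
- camera(name): name is "side" or "top"; returns (picture, depth): 400x640x3 uint8, blue, green, red; 400x640 float32, m along the optical axis (not along the pixel's ray), 0 where there is no reading.
- calibration(name): a dict with "fx", "fy", "cx", "cy" (pixels), "k1" (the pictures are not rectified: a ray, as slopes to the right and down, at radius r is drawn at 1 + k1 r^2 times it, then the intrinsics apply), "rvec" (rotation vector, rad) and "tvec" (3), from world to camera coordinates, as OpenCV has them. Camera axes: x right, y down, z forward; pixel columns grow to the right and rows downward; lengths in m; the calibration is good to about 2 mm. A picture is of the moment at which its call begins. calibration takes no time and is no camera call.
A pose or a line that the arm cannot do raises env.PlanningError and nothing moves.
- job.job_done(): hands the job in; it is judged then, once.
The state is a dict: "time": time; "qpos": joint angles; "joint_velocities": joint speeds; "joint_torque": joint torques, N m; "tcp_pos": TCP position; "orientation": TCP orientation; "force": force on the tool from outside, world axes, zero at the start; "torque": the same for the moment, N m; "opening": finger opening in m; "gripper_force": force on a finger pad.
Only numpy, scipy, OpenCV 4.12 (cv2) and the standard library are available. Lean on these libraries where they do the work, as an engineer would, in place of code of your own. Each camera call takes 0.05 s, during which the arm holds its last target. There are 200 camera calls.

## Working session

There is one attempt and no reset: what is moved stays moved. The work goes in short steps, each a Python script; the robot and the scene stay as the last script left them, time stands still between calls to the robot, and variables do not carry over. Pictures are saved under pics/ and viewed, at most 10 in all, crops included, and the job is handed in when it is done.

```bash
mkdir -p pics; cat > h.py <<'E'
import numpy as np, cv2
from cell import env, kin, camera, calibration, job
from scipy.spatial.transform import Rotation as R
def und(name,uv):
    c=calibration(name); uv=np.atleast_2d(np.array(uv,float))
    K=np.array([[c["fx"],0,c["cx"]],[0,c["fy"],c["cy"]],[0,0,1]])
    n=cv2.undistortPoints(uv[:,None],K,np.array([c["k1"],0,0,0,0.]))[:,0]
    Rm=cv2.Rodrigues(np.array(c["rvec"],float))[0]; t=np.array(c["tvec"],float).ravel()
    return n,Rm,t
def plane(name,uv,z):
    n,Rm,t=und(name,uv); d=np.c_[n,np.ones(len(n))]@Rm; o=-Rm.T@t
    return o+d*((z-o[2])/d[:,2])[:,None]
def pts(name,uv,depth):
    n,Rm,t=und(name,uv); uv=np.atleast_2d(uv).astype(int)
    z=depth[uv[:,1],uv[:,0]]
    return (np.c_[n,np.ones(len(n))]*z[:,None]-t)@Rm
def proj(name,P):
    c=calibration(name); K=np.array([[c["fx"],0,c["cx"]],[0,c["fy"],c["cy"]],[0,0,1]])
    return cv2.projectPoints(np.atleast_2d(np.array(P,float)),np.array(c["rvec"],float),np.array(c["tvec"],float),K,np.array([c["k1"],0,0,0,0.]))[0][:,0]
E
python3 - <<'E'
from h import *
for n in("side","top"):
    p,d=camera(n); cv2.imwrite(f"pics/{n}0.png",p); np.save(f"{n}0.npy",d)
    c=calibration(n); Rm=cv2.Rodrigues(np.array(c["rvec"],float))[0]
    print(n,c,-Rm.T@np.array(c["tvec"]).ravel(),Rm[2])
E
```

```text
side {'fx': 373.9050544352789, 'fy': 373.9050544352789, 'cx': 319.39540272085867, 'cy': 202.91106718483618, 'k1': -0.0007119756865228906, 'rvec': array([ 1.95777041, -0.23742248,  0.12527529]), 'tvec': array([-0.52606022,  0.08822783,  1.14441874])} [ 0.29544774 -1.11474823  0.5140669 ] [ 0.19798639  0.89984774 -0.38868423]
top {'fx': 419.1515194820138, 'fy': 419.1515194820138, 'cx': 323.7496273343192, 'cy': 196.38673231723163, 'k1': -0.10198359941550768, 'rvec': array([ 2.14695916, -2.14165168,  0.19868084]), 'tvec': array([-0.07870465,  0.55781139,  1.08523868])} [ 0.37199571 -0.05518088  1.1634712 ] [ 0.16429591 -0.01955812 -0.98621718]
```

View pics/top0.png

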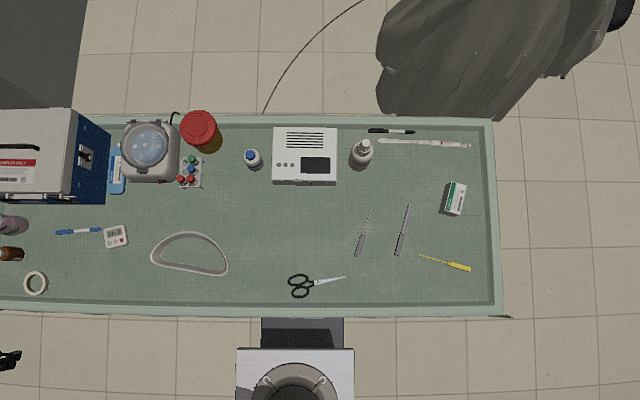

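View pics/side0.png

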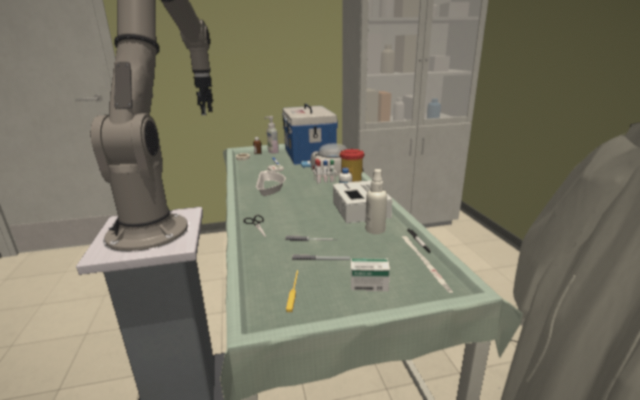

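The top view shows the reader at (305,156), dish at (190,253), saline at (253,158), spray at (361,153) and carton at (454,198). The candidates are the left grey tool at (363,232), the right grey tool at (402,230), and the yellow one at (445,262), which is excluded. The pin is whichever grey tool has the thin rod, so I'm enlarging both.

```bash
python3 - <<'E'
import cv2
p=cv2.imread("pics/top0.png")
a=cv2.resize(p[195:265,340:420],None,fx=7,fy=7,interpolation=cv2.INTER_CUBIC)
cv2.imwrite("pics/c1.png",a)
E
```

```text
(no output)
```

View pics/c1.png

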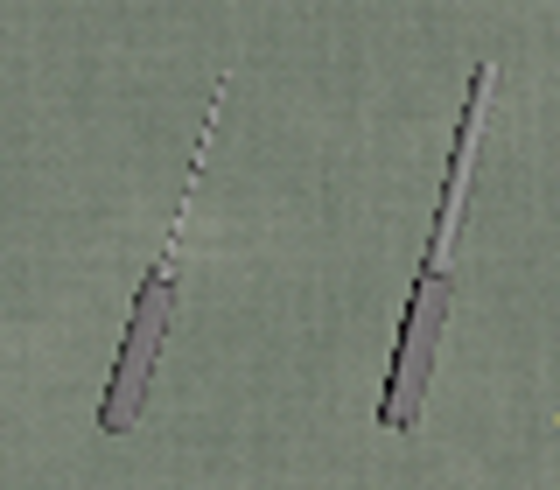

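The left tool, with its handle at (360,245) and thin rod tip at (372,205), is the release pin. The right one, whose rod is almost as thick as its handle, is the pusher. Now measuring.

```bash
python3 - <<'E'
from h import *
p=cv2.imread("pics/top0.png"); d=np.load("top0.npy")
hsv=cv2.cvtColor(p,cv2.COLOR_BGR2HSV)
# depth map heights
v,u=np.mgrid[:400,:640]; P=pts("top",np.c_[u.ravel(),v.ravel()],d).reshape(400,640,3)
z=P[...,2]; print("table z",np.median(z[270:285,250:280]),"reader top z",np.median(z[140:180,290:298]))
m=((hsv[...,1]<60)&(hsv[...,2]>140)).astype(np.uint8)
roi=np.zeros_like(m); roi[118:192,266:343]=1
mm=(m&roi); mm=cv2.morphologyEx(mm,cv2.MORPH_CLOSE,np.ones((15,15)))&roi
# top only: by depth
mt=((abs(z-.072)<.012)&(roi>0)).astype(np.uint8)
for nm,q in(("white",mm),("depth",mt)):
    c=max(cv2.findContours(q,cv2.RETR_EXTERNAL,cv2.CHAIN_APPROX_NONE)[0],key=cv2.contourArea)[:,0].astype(float)
    W=plane("top",c,.072)[:,:2]; r=cv2.minAreaRect(W.astype(np.float32)*1000); print(nm,r,cv2.boxPoints(r).tolist())
# pin
bg=np.median(p[200:260,375:390].reshape(-1,3),0)
sub=(np.abs(p.astype(int)-bg).sum(2)); 
grey=((hsv[...,1]<40)).astype(np.uint8)
for nm,(x0,x1,y0,y1) in {"pin":(348,380,198,262),"pusher":(388,415,198,262)}.items():
    q=np.zeros_like(grey); q[y0:y1,x0:x1]=grey[y0:y1,x0:x1]
    vv,uu=np.nonzero(q); hh=vv>np.where(True,234,0)
    W=plane("top",np.c_[uu,vv],.007); 
    for s,k in(("handle",vv>=234),("rod",vv<233)):
        A=W[k,:2].astype(np.float32)*1000; print(nm,s,k.sum(),A.mean(0),cv2.minAreaRect(A))
# dish
q=((z>.015)&(z<.06)).astype(np.uint8); q[:, :140]=0;q[:,240:]=0;q[:222]=0;q[285:]=0
A=P[q>0]; print("dish",len(A),np.percentile(A[:,2],[5,50,98]),cv2.minAreaRect((A[:,:2]*1000).astype(np.float32)))
E
```

```text
table z 0.0016159536886884685 reader top z 0.07109504334107364
white ((676.2069702148438, -23.295875549316406), (189.60057067871094, 207.8582763671875), 0.3553638160228729) [[580.763916015625, 80.04328918457031], [582.0531005859375, -127.81098937988281], [771.6500244140625, -126.63504028320312], [770.36083984375, 81.21923828125]]
depth ((670.9501953125, -22.491317749023438), (174.44590759277344, 152.4077911376953), 89.7381591796875) [[594.3484497070312, -109.3651123046875], [746.7546997070312, -110.06161499023438], [747.5519409179688, 64.38247680664062], [595.1456909179688, 65.0789794921875]]
pin handle 894 [ 422.46182 -187.7951 ] ((422.60296630859375, -188.00006103515625), (86.50166320800781, 74.2293472290039), 89.88923645019531)
pin rod 1120 [ 512.654   -188.94147] ((512.910400390625, -189.28289794921875), (87.29961395263672, 96.28121185302734), 89.54840850830078)
pusher handle 745 [ 422.1808  -292.16458] ((422.434326171875, -292.20538330078125), (73.093505859375, 75.68043518066406), 88.8717041015625)
pusher rod 945 [ 512.8628  -294.37357] ((513.1388549804688, -294.68572998046875), (74.05003356933594, 97.63786315917969), 88.68704986572266)
dish 801 [0.0172034  0.03216801 0.03916621] ((409.169677734375, 280.458740234375), (215.22940063476562, 107.21695709228516), 80.78453063964844)
```

```bash
python3 - <<'E'
import cv2, numpy as np
p=cv2.imread("pics/top0.png"); s=cv2.imread("pics/side0.png")
a=cv2.resize(p[120:195,262:382],None,fx=6.5,fy=6.5,interpolation=cv2.INTER_CUBIC)
cv2.imwrite("pics/c2.png",a[:600])
b=cv2.resize(s[160:240,320:400],None,fx=7,fy=7,interpolation=cv2.INTER_CUBIC)
cv2.imwrite("pics/c3.png",b)
E
```

```text
(no output)
```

View pics/c2.png

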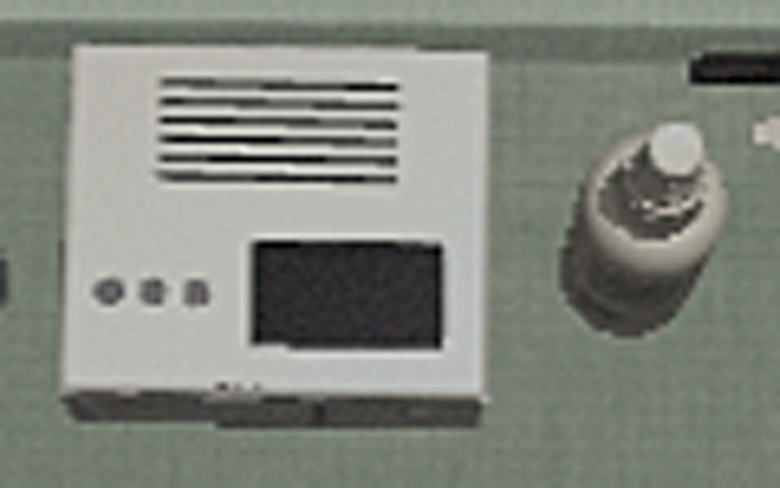

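View pics/c3.png

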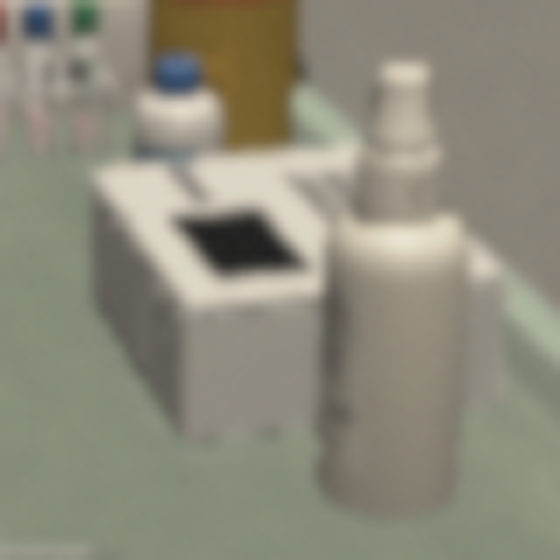

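Top view crop: the reader's top face has corners at about (273,127), (337,128), (336,181) and (272,180), and the spray bottle stands clear to its right. The side crop is blurry and doesn't show the hole. Next I'll fit the edges more precisely.

```bash
cat >> h.py <<'E'
def lines(W):  # fit rect sides to contour pts (mm), robustly -> centre,yaw,size
    r=cv2.minAreaRect(W.astype(np.float32)); a=r[2]; a=a-90*round(a/90)
    for _ in range(3):
        c,s=np.cos(np.radians(a)),np.sin(np.radians(a)); L=W@np.array([[c,-s],[s,c]])
        lo,hi=np.percentile(L,1,0),np.percentile(L,99,0); mid=(lo+hi)/2
        res=[];ang=[]
        for ax in(0,1):
            for e in(lo,hi):
                k=(abs(L[:,ax]-e[ax])<5)&(abs(L[:,1-ax]-mid[1-ax])<.4*(hi-lo)[1-ax])
                f=np.polyfit(L[k,1-ax]-mid[1-ax],L[k,ax],1); res.append(f[1]); ang.append(np.degrees(f[0])*(-1 if ax==0 else 1))
        a+=np.mean(ang)
    c0=np.array([(res[0]+res[1])/2,(res[2]+res[3])/2])
    return np.array([[c,-s],[s,c]])@c0,a,(res[1]-res[0],res[3]-res[2]),ang
def reader(p):
    g=cv2.resize(p[110:200,255:350],None,fx=4,fy=4,interpolation=cv2.INTER_CUBIC)
    g=cv2.medianBlur(cv2.cvtColor(g,cv2.COLOR_BGR2GRAY),5); m=(g>150).astype(np.uint8)
    c=max(cv2.findContours(m,cv2.RETR_EXTERNAL,cv2.CHAIN_APPROX_NONE)[0],key=cv2.contourArea)[:,0]
    uv=(c+.5)/4-.5+[255,110]
    return lines(plane("top",uv,.072)[:,:2]*1000)
E
python3 - <<'E'
from h import *
p=cv2.imread("pics/top0.png")
print("reader",reader(p))
f=p.astype(float); ex=f[...,1]-(f[...,0]+f[...,2])/2
print("table/handle ex",ex[240,385],ex[245,359:362], p[245,355:366].tolist())
for nm,(x0,x1,y0,y1) in {"pin":(348,382,198,262),"pusher":(388,415,198,262)}.items():
    q=np.zeros(ex.shape,bool); q[y0:y1,x0:x1]=(ex<3.5)[y0:y1,x0:x1]
    n,lab,st,_=cv2.connectedComponentsWithStats(q.astype(np.uint8),connectivity=8)
    k=1+np.argmax(st[1:,4]); vv,uu=np.nonzero(lab==k); print(nm,st[k])
    W=plane("top",np.c_[uu,vv],.007)[:,:2]*1000
    print(cv2.minAreaRect(W.astype(np.float32)),W.mean(0),cv2.fitLine(W.astype(np.float32),cv2.DIST_HUBER,0,.01,.01).ravel())
print("tip/back px",plane("top",[[372.3,205.3],[363.2,234.2],[356.7,255.7]],.005))
E
```

```text
reader (array([672.1165648 , -24.13753701]), np.float64(-0.8200075348487368), (np.float64(145.8339109878076), np.float64(172.44821686702372)), [np.float64(-0.25941794351986386), np.float64(0.44752279861014704), np.float64(-0.44162167355025256), np.float64(0.25351699274430345)])
table/handle ex 7.5 [-2.5 -3.  -3. ] [[119, 133, 121], [121, 138, 128], [59, 64, 60], [112, 110, 114], [116, 115, 119], [113, 112, 117], [119, 117, 121], [87, 92, 92], [115, 129, 118], [116, 130, 121], [117, 130, 121]]
pin [354 205  19  52 144]
((470.66705322265625, -190.57357788085938), (13.933238983154297, 147.30764770507812), 70.94705963134766) [ 446.20743766 -182.09183716] [ 9.5131445e-01 -3.0822212e-01  4.5457425e+02 -1.8482832e+02]
pusher [394 204  18  52 219]
((473.0842590332031, -298.0790710449219), (14.8490629196167, 147.19003295898438), 74.3860855102539) [ 463.42032919 -295.48749405] [ 9.6297026e-01 -2.6960769e-01  4.6690991e+02 -2.9635757e+02]
tip/back px [[ 0.54022364 -0.21429397  0.005     ]
 [ 0.4592199  -0.18757871  0.005     ]
 [ 0.40003931 -0.16890413  0.005     ]]
```

```bash
cat >> h.py <<'E'
def down(yaw): # yaw deg, tool x along heading
    return (R.from_euler('z',yaw,degrees=True)*R.from_euler('x',180,degrees=True)).as_quat()[[3,0,1,2]]
def best(pos,yaw):
    o=[]
    for y in(yaw,yaw+180):
        q=kin.inverse_kinematics(list(pos),down(y).tolist())
        if q is not None: o.append((abs(q[6]),y,np.round(q,2)))
    return sorted(o,key=lambda t:t[0])
E
python3 - <<'E'
from h import *
for pos,y in(((.429,-.177,.0755),-18.1),((.533,-.083,.114),-.6),((.54,.01,.09),-.6),((.41,.28,.09),80)): print(best(pos,y))
s=env.get_state(); print(s["time"],s["orientation"])
E
```

```text
[(np.float64(0.6925635940106782), -18.1, array([-0.39,  0.71,  0.84,  2.24, -0.98,  0.62, -0.69])), (np.float64(1.8616447654129622), 161.9, array([ 0.01,  0.53,  0.3 ,  2.22, -0.37,  0.43,  1.86]))]
[(np.float64(0.927917136237921), -0.6, array([-0.5 ,  0.64,  0.71,  2.06, -0.66,  0.69, -0.93])), (np.float64(1.9042653034254626), 179.4, array([-0.25,  0.55,  0.37,  2.04, -0.33,  0.61,  1.9 ]))]
[(np.float64(1.244405839557812), -0.6, array([-0.51,  0.62,  0.49,  2.05, -0.51,  0.59, -1.24])), (np.float64(1.6564502501460159), 179.4, array([-0.33,  0.57,  0.24,  2.04, -0.25,  0.55,  1.66]))]
[(np.float64(0.5554065314954539), 80, array([-1.  ,  0.54,  0.34,  2.15, -0.36,  0.51, -0.56])), (np.float64(2.0511427734249326), 260, array([-0.56,  0.52, -0.21,  2.12,  0.21,  0.52,  2.05]))]
0.1 [-5.58284635e-05  1.33521057e-01  9.91045621e-01 -8.37050812e-04]
```

```bash
python3 - <<'E'
from h import *
q=down(-18.1).tolist(); x,y=.4292,-.1772
env.reach([x,y,.19],q); env.grip(.045,30)
print(env.movel([x,y,.0755],.12,stop_force=8))
print(env.get_state()["tcp_pos"]); env.grip(0.0,60); s=env.get_state(); print(s["opening"],s["gripper_force"],s["time"],s["tcp_pos"])
env.movel([x,y,.0755+.06],.1)
s=env.get_state(); print(s["opening"],s["force"],s["torque"])
p,d=camera("top"); cv2.imwrite("pics/t1.png",p); np.save("t1.npy",d)
p2,_=camera("side"); cv2.imwrite("pics/s1.png",p2)
a=cv2.resize(p[190:270,330:410],None,fx=5,fy=5,interpolation=cv2.INTER_CUBIC)
b=cv2.resize(p2[200:280,250:330],None,fx=5,fy=5,interpolation=cv2.INTER_CUBIC)
cv2.imwrite("pics/c4.png",np.hstack([a,b])[:600])
E
```

```text
False
[ 0.42946673 -0.17739156  0.07589737]
0.012231065294994084 58.78466069698334 5.125 [ 0.42951836 -0.1771625   0.07613306]
0.012086430674259008 [ 0.34857521  0.42523484 -0.5461116 ] [-0.01509745  0.01113657 -0.01557848]
```

View pics/c4.png

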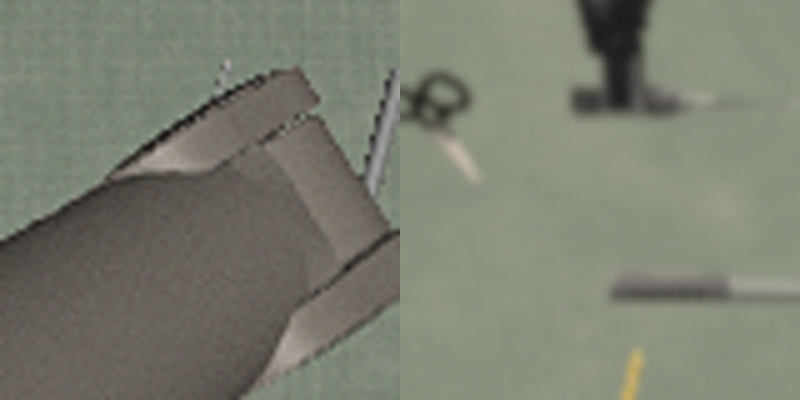

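The pin is held level in the side crop, about 0.5 N was added at the wrist, and its tip shows near (375,203) in the top view. Moving to just in front of the hole.

```bash
python3 - <<'E'
from h import *
tip=plane("top",[[375.4,203]],.067)[0]; print("tip now",tip,"expected",[.4295+.119*np.cos(np.radians(18.1)),-.1772-.119*np.sin(np.radians(18.1))])
yaw=-.7; hx,hy=.596,-.0828
x=hx-.02-.119; q=down(yaw).tolist()
env.reach([x,hy,.1355],q); env.movel([x,hy,.1135],.1)
s=env.get_state(); print(s["time"],s["tcp_pos"],s["orientation"],q)
p,d=camera("top"); cv2.imwrite("pics/t2.png",p); np.save("t2.npy",d)
p2,_=camera("side"); cv2.imwrite("pics/s2.png",p2)
a=cv2.resize(p[150:220,290:370],None,fx=5,fy=5,interpolation=cv2.INTER_CUBIC)
b=cv2.resize(p2[170:240,300:380],None,fx=5,fy=5,interpolation=cv2.INTER_CUBIC)
cv2.imwrite("pics/c5.png",np.hstack([a,b])[:600])
print(reader(p))
E
```

```text
tip now [ 0.53741942 -0.21416752  0.067     ] expected [np.float64(0.5426113720637062), np.float64(-0.21417049512605707)]
6.8167 [ 0.45630715 -0.08402666  0.11329954] [ 2.95268632e-04  9.99972039e-01 -7.44170788e-03 -6.74759179e-04] [6.123119749912923e-17, 0.9999813422410571, -0.006108614390678361, -3.740447530384857e-19]
(array([672.14199438, -24.18730213]), np.float64(-0.8025736905109451), (np.float64(146.52482873673375), np.float64(173.34847581727428)), [np.float64(-0.2512865304000305), np.float64(0.20522045691720808), np.float64(-0.24635806299044782), np.float64(0.29242072904548255)])
```

View pics/c5.png

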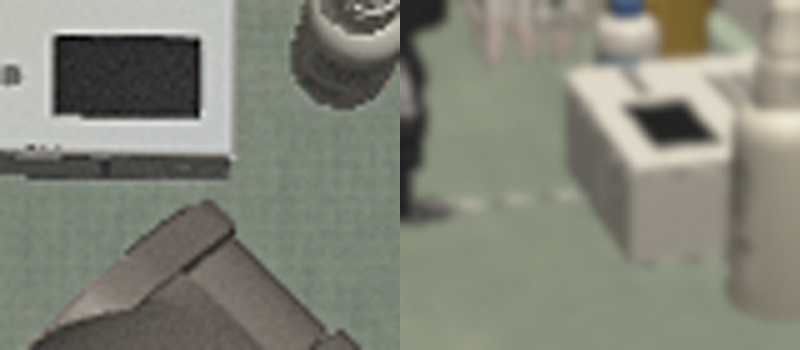

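```bash
python3 - <<'E'
from h import *
print(proj("top",[[.5963,-.0831,.045],[.5963,-.0831,.072],[.5963,-.0831,0]]))
p=cv2.imread("pics/t2.png"); g=cv2.cvtColor(p,cv2.COLOR_BGR2GRAY)
print(g[178:189,318:338])
s=env.get_state(); print(s["tcp_pos"],proj("side",[[.571,-.084,.045],[.566,-.084,.045]]))
E
```

```text
[[325.86943261 182.62927313]
 [326.12285707 180.63227486]
 [325.47231971 185.7585161 ]]
[[194 196 195 195 195 197 194 196 197 196 195 195 193 194 195 196 197 200
  158 130]
 [199 199 200 198 199 201 199 198 202 198 198 198 198 199 199 199 197 201
  159 130]
 [154 160 161 160 162 165 164 167 165 168 168 170 172 174 178 173 175 178
  154 132]
 [ 68  69  64  69  65  71  77  77  77  85  86  87  88  89  89  90  89 116
  183 147]
 [ 70  72  68  77  68  70  68  72  71  70  70  70  65  66  64  67  66  55
  120 128]
 [ 70  78  77  72  71  65  72  82  88  92  70  69  72  76  75  76  72  70
  121 125]
 [ 72  74  73  70  78  67  69  65  71  68  69  70  77  73  72  64  75  91
  128 133]
 [ 70  78  79  77  83  82  75  82  80  78  77  78  76  78  72  79  74  95
  123 132]
 [138 136 135 131 141 142 143 141 146 143 137 142 141 133 138 133 132 128
  129 128]
 [130 131 135 127 129 133 133 135 137 135 128 134 137 129 126 130 131 129
  129 127]
 [136 132 129 128 130 133 132 129 133 133 133 134 133 127 131 129 129 130
  132 134]]
[ 0.45694364 -0.08365156  0.11383373] [[334.82652807 208.27602526]
 [333.27406339 208.45367209]]
```

The ring of the hole shows at (326.2,183) in the top view; my estimate projects to (325.9,182.6), so the two agree to 1 mm. In the side view the tip is at (335,209), as expected. Guarded insertion next.

```bash
python3 - <<'E'
from h import *
x0,yc,zc=.4573,-.0828,.1137
q=down(-.8).tolist()
r=env.movel([x0+.055,yc-.0008,zc],.06,rot=q,stop_force=3)
s=env.get_state(); print("stage1",r,s["tcp_pos"],s["force"],s["time"])
E
```

```text
stage1 False [ 0.51181439 -0.08367032  0.11361138] [ 0.26059072 -0.45784199  0.46180782] 7.9917
```

```bash
python3 - <<'E'
from h import *
r=env.movel([.541,-.0841,.1137],.04,stop_force=14)
s=env.get_state(); print("push",r,s["tcp_pos"],s["force"],s["time"])
env.dwell(.6)
s=env.get_state(); print(s["tcp_pos"],s["force"],s["opening"])
p,d=camera("top"); cv2.imwrite("pics/t3.png",p); print("drawer area z", np.median(pts("top",[[u,v] for u in range(287,300) for v in range(190,200)],d),0))
cv2.imwrite("pics/c6.png",cv2.resize(p[110:270,200:400],None,fx=3.5,fy=3.5))
E
```

```text
push False [ 0.53875374 -0.08389402  0.11271262] [-8.4273773   1.30351909  1.88655256] 8.8583
[ 0.53872229 -0.08385925  0.11275833] [-8.3117058  1.0974666  1.886727 ] 0.012181979397250863
drawer area z [ 0.48140526 -0.02049607  0.5247937 ]
```

View pics/c6.png

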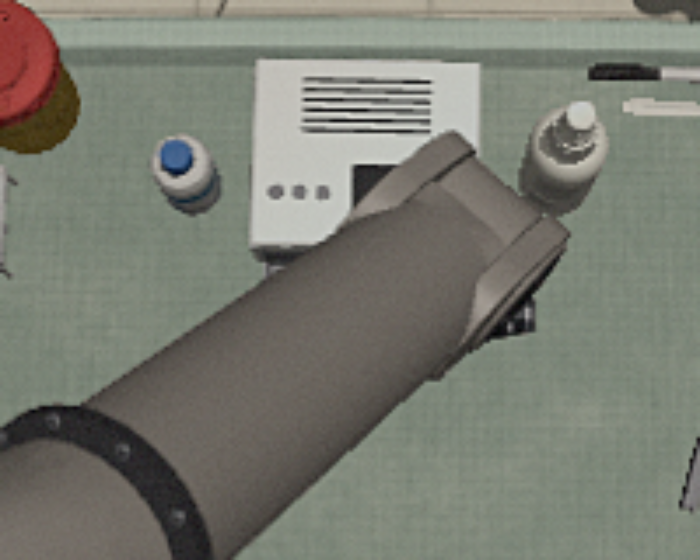

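```bash
python3 - <<'E'
from h import *
v,u=np.mgrid[:400,:640]; uv=np.c_[u.ravel(),v.ravel()]
for n in("top","side"):
    p,d=camera(n); P=pts(n,uv,d); k=(d.ravel()>0)&(P[:,0]>.45)&(P[:,0]<.585)&(P[:,1]>-.035)&(P[:,1]<.07)&(P[:,2]>.008)&(P[:,2]<.056)
    A=P[k]; print(n,len(A)); 
    if len(A): print(np.percentile(A,[2,25,50,75,98],axis=0).round(3))
E
```

```text
top 2
[[0.581 0.056 0.027]
 [0.582 0.056 0.028]
 [0.583 0.057 0.028]
 [0.583 0.057 0.029]
 [0.584 0.057 0.03 ]]
side 240
[[ 0.485 -0.035  0.01 ]
 [ 0.49   0.003  0.018]
 [ 0.517  0.011  0.024]
 [ 0.536  0.054  0.029]
 [ 0.581  0.06   0.051]]
```

The side depth shows the drawer front at x≈0.485, so it is fully out. Withdrawing the pin and laying it back down.

```bash
python3 - <<'E'
from h import *
env.movel([.440,-.0835,.1137],.1)
q=down(-18.1).tolist(); x,y=.4292,-.1772
env.reach([x,y,.125],q)
print(env.movel([x,y,.0758],.08,stop_force=3)); s=env.get_state(); print(s["tcp_pos"],s["force"])
env.grip(.04); env.dwell(.3); env.movel([x,y,.20],.15)
s=env.get_state(); print(s["time"],s["force"])
q2=down(-.8).tolist(); env.reach([.44,.20,.32],q2)
v,u=np.mgrid[:400,:640]; uv=np.c_[u.ravel(),v.ravel()]
p,d=camera("top"); cv2.imwrite("pics/t4.png",p); np.save("t4.npy",d)
a=cv2.resize(p[175:265,250:390],None,fx=5.5,fy=5.5,interpolation=cv2.INTER_CUBIC); cv2.imwrite("pics/c7.png",a)
E
```

```text
True
[ 0.42904508 -0.17587179  0.07613139] [-1.38612574  0.65156227  6.58294693]
13.5 [-0.21380898 -0.10708255  0.59811847]
```

View pics/c7.png

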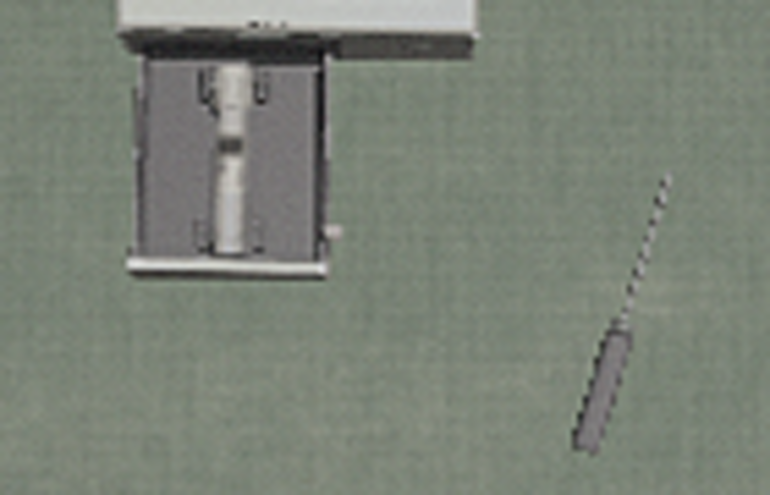

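The picture shows the pin flat at crop (600,390) to (668,178). The drawer is open, and the tube lies in it from its foot at (231,252) to its cap at (234,65). Locating the tube and the dish's interior numerically.

```bash
python3 - <<'E'
from h import *
c=lambda x,y:[(x+.5)/5.5-.5+250,(y+.5)/5.5-.5+175]
T=plane("top",[c(231,254),c(234,65)],.019); print(T,T.mean(0))
d0=np.load("top0.npy"); p=cv2.imread("pics/top0.png")
v,u=np.mgrid[222:285,140:240]; P=pts("top",np.c_[u.ravel(),v.ravel()],d0)
a=np.radians(-9.2); Rm=np.array([[np.cos(a),-np.sin(a)],[np.sin(a),np.cos(a)]])
L=(P[:,:2]-[.4092,.2805])@Rm
for y0 in(-.047,0,.047):
    k=abs(L[:,1]-y0)<.004; k&=abs(L[:,0])<.075; o=np.argsort(L[k,0]); print(y0,[(int(a*1000),int(b*1000)) for a,b in zip(L[k,0][o],P[k,2][o])][::3])
E
```

```text
[[0.49454213 0.01021163 0.019     ]
 [0.5903822  0.00995775 0.019     ]] [0.54246217 0.01008469 0.019     ]
-0.047 [(-73, 0), (-70, 2), (-67, 3), (-65, 0), (-62, 0), (-59, 2), (-56, 4), (-52, 34), (-50, 37), (-48, 32), (-45, 27), (-43, 15), (-40, 8), (-37, 5), (-34, -1), (-32, 0), (-29, 0), (-26, 1), (-23, 5), (-21, 3), (-17, 5), (-15, 1), (-12, 5), (-9, 5), (-6, 2), (-3, 0), (-1, 0), (1, 3), (3, 5), (7, 0), (9, 0), (12, 1), (15, 1), (18, 2), (21, 2), (26, 0), (29, 0), (33, 15), (36, 29), (38, 33), (40, 35), (43, 1), (45, 3), (48, 5), (51, 1), (54, 2), (57, -2), (60, 0), (62, 1), (65, 1), (68, 2), (70, 4), (73, 3)]
0 [(-73, 3), (-70, 2), (-68, -1), (-65, -4), (-61, 1), (-58, 0), (-56, 0), (-50, 38), (-48, 31), (-45, 30), (-42, 21), (-37, 5), (-35, 5), (-32, 0), (-29, 1), (-26, 0), (-23, 1), (-21, 4), (-17, 6), (-15, 4), (-12, -1), (-9, 2), (-6, 0), (-3, 3), (-1, 0), (1, 3), (4, 4), (9, 1), (13, -2), (16, 2), (18, 4), (22, 1), (24, 0), (27, 3), (30, 2), (32, 0), (36, 0), (40, 6), (43, 13), (45, 20), (47, 25), (50, 32), (52, 34), (55, 0), (58, 1), (61, 2), (63, 5), (66, 5), (69, 0), (72, 0), (74, 2)]
0.047 [(-73, 2), (-70, 4), (-67, 1), (-64, 3), (-61, -2), (-59, 0), (-56, -3), (-51, 33), (-48, 32), (-47, 29), (-45, 26), (-43, 16), (-40, 9), (-37, 2), (-34, 2), (-32, 0), (-30, 0), (-28, 0), (-23, 1), (-20, 3), (-17, 4), (-15, 3), (-12, 0), (-9, 4), (-6, 2), (-3, 2), (-1, 3), (2, -1), (4, 1), (9, 3), (12, 1), (16, 0), (18, 1), (21, 0), (24, 0), (27, 0), (30, 3), (32, 9), (34, 24), (36, 25), (38, 34), (41, 38), (44, 34), (52, 7), (55, 2), (59, 0), (61, 4), (64, 0), (67, 2), (69, 3), (72, 4)]
```

```bash
python3 - <<'E'
from h import *
x,y=.5425,.0104; q=down(-.4).tolist()
env.reach([x,y,.16],q); env.grip(.042,25)
r=env.movel([x,y,.0860],.1,stop_force=6); s=env.get_state(); print(r,s["tcp_pos"],s["force"])
if not r:
    env.grip(0,25); s=env.get_state(); print(s["opening"],s["gripper_force"],s["tcp_pos"])
    env.movel([x,y,.18],.1); env.dwell(.2); s=env.get_state(); print(s["opening"],s["gripper_force"],s["force"],s["time"])
E
```

```text
False [0.54282558 0.01019781 0.08635339] [ 0.04023521  0.30601746 -0.00518169]
0.014402280879960405 25.514089465141296 [0.54284712 0.01046591 0.08652823]
0.014820470684303972 25.210807621479034 [ 0.13700682 -0.84538832 -1.20870429] 18.8083
```

```bash
python3 - <<'E'
from h import *
x,y=.4062,.2810; q=down(80.8).tolist()
env.reach([x,y,.18],q)
r0=env.movel([x,y,.100],.1); r=env.movel([x,y,.0798],.03,stop_force=2.5); s=env.get_state(); print(r,s["tcp_pos"],s["opening"],s["force"])
if s["tcp_pos"][2]<.084:
    env.grip(.024); env.dwell(.2); env.grip(.030); env.movel([x,y,.2],.1); env.reach([.30,.45,.32],q)
    env.dwell(.5)
    p,d=camera("top"); cv2.imwrite("pics/t5.png",p); print(env.get_state()["time"],env.get_state()["force"])
    a=cv2.resize(p[120:285,130:390],None,fx=3,fy=3,interpolation=cv2.INTER_CUBIC); cv2.imwrite("pics/c8.png",a)
E
```

```text
True [0.40597866 0.28079609 0.0794901 ] 0.014947390957327894 [-0.21528685 -0.14434111  5.77398777]
25.125 [-0.62374537 -0.68374472 -0.37330857]
```

View pics/c8.png

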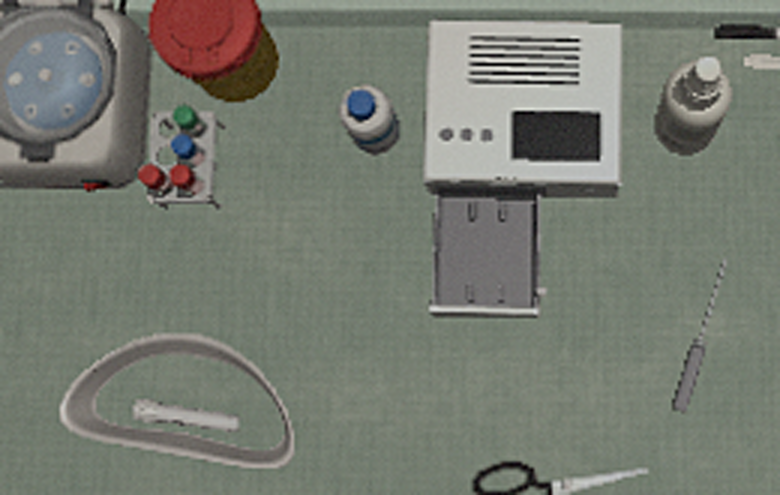

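The tube lies flat in the dish from (135,410) to (238,424) in the crop. The drawer is open and empty, the pin is flat on the table, and the saline and spray bottles stand upright. Handing in.

```bash
python3 -c "
from cell import job; print(job.job_done())"
```

```text
the job is handed in; nothing more can be done
None
```

I handed the job in at about 25 s of the 72 s: the pin tripped the latch and is back flat on the table, the tube lies on its side in the kidney dish, and the drawer is open; no verdict came back.

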